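Seat a marking pallet in the fence corner

TASK

Set the loaded marking pallet on the fixture plate and slide it under the hold-down lips into the corner, long edge against the long fence, short edge against the end stop, square and flush to both. Press it gently but positively against both at once for a moment (about 12 N into each, never as much as 40 N), then let go and leave it seated there. Leave the other things on the table where they are.

Things in the scene. Friction and masses are not known exactly. Their poses are not given: they have to be found in the camera images.
- pallet: The marking pallet: loose aluminium plate 90 (x) x 140 (y) x 10 mm, 0.35 to 0.65 kg, flat on the table at first. Steel bridge handle along y over its middle (see pallet_handle). Four end mills lie along y at x = +-19 and +-30 mm, y -52 to 48 mm, tops 17 mm above the underside. Origin: centre of the underside, z up. May be seated either way round (half turn), a long edge to the long fence.
- pallet_handle (a point): Middle of the pallet's handle bar, 45 mm above the centre of the pallet's underside; axes as the pallet. The dark bar is 14 mm wide (x), 80 mm long (y), 38 to 52 mm above the underside, on two legs 12 mm long at y = +-34 mm; open beneath
- base: The fixture plate: a fixed aluminium plate with rows of small holes, 200 (x) x 260 (y) x 12 mm thick, lying on the table. Origin: centre of its underside. The long fence runs along its +x edge; the end stop stands near its +y end. Plate, fence and stop are ground and lightly oiled: the pallet slides on them with a friction coefficient of about 0.2
- long_fence: Long fence: fixed rigid steel bar, 260 mm long (y), on the fixture plate. Origin: on the plate's top, mid-length, at the foot of its straight inner face (plane x = 0, looking to -x); axes as base; 75 mm from base's origin in x. Top 17 mm above the plate. A lip 4 mm thick overhangs the inner face by 8 mm; its underside is 13 mm above the plate, 3 mm over a pallet's plate.
- end_stop: End stop: fixed steel bar across the plate, clamped at a different place along the long fence each time. Origin: the inner corner, on the plate's top, where the fence's face (x = 0) meets the stop's face (y = 0, looking to -y); axes as base. Bar x 0 to -100, y 0 to 22, 17 mm high, with a lip like the fence's, 8 mm out to -y. Seated pallet: origin at x -45, y -70, z 0 mm here, long axis along y.
- tube_bundle: Bystander: a block of 3 x 5 upright clear square tubes with cutters on a blue foot, 60 (x) x 100 (y) x 80 mm high; origin at the centre of the underside. Leave it alone
- tape_measure: Bystander: a rounded square tape measure 65 x 65 x 34 mm, lying flat; origin at the centre of the underside. Leave it alone
- mouse: Bystander: a black computer mouse 105 (x) x 60 (y) x 33 mm; origin at the centre of the underside. Leave it alone
- tub: Bystander: a white round plastic jar, 80 mm across, 110 mm high; origin at the centre of the underside. Leave it alone
There are look-alikes about, which are no part of the job. Leave any orange or red look-alike of the pallet alone.

How it is judged:
By the outcome, as a careful person would: the job done as asked, in the order asked, and still so for the second after the job is handed in, with the robot touching nothing.
It also fails if it takes over 64 s, if anything falls off the work surface, if the arm or the gripper's body presses on something with over 40 N, if the wrist force passes 120 N, or if a joint passes its speed limit or range.

ROBOT

A 6-joint arm with a two-finger parallel gripper is mounted at the origin on the work surface. World frame = base frame: x ahead of the robot, y to its left, z up, the work surface at z = 0. Lengths are in m, angles in rad, forces in N, time in s.
With the tool pointing down it reaches from about 0.225 to 0.875 m from the base axis. Payload 3.4 kg.
Tool frame: the origin (TCP) lies at the very end of the fingers, on their centre line; the grasp point (between the pads) lies 19 mm behind it (manip.tcp_to_grasp is the distance from the TCP to the grasp point, in m); z points along the fingers, y is the line along which they close (so a half turn about z gives the same grasp; the last joint's range is limited). The gripper opens to 85 mm and grips with 20 to 120 N. Pads are 22 mm wide; open, the fingers measure 114 mm over their backs; the gripper's body (76 mm by 85 mm) begins 54 mm behind the grasp point. The pads swing forward as they close: fully open they stand 13 mm farther back than shut.
Start: joints at [1.069, 0.276, 1.505, -0, 1.361, -0.121], TCP at [0.214, 0.534, 0.231] pointing down, gripper open.
Joint ranges: [-2.89, 2.89], [-0.75, 2.08], [0.22, 2.7], [-1.18, 4.32], [0.11, 2.71], [-2.7, 2.7]. Speed limits (rad/s): [2.57, 2.57, 3.14, 3.14, 3.14, 3.14].

INTERFACE

Orientations are given as a unit quaternion [w, x, y, z].
In Python, from rig import status, get_image, job, manip gives the robot as it stands.
- The arm moves only by the tool apply_moves, never from a script. Its arguments are lists of equal length, an entry for each row: "xyz": the shift along the tool's x, y, z each as a share of 0.3 m, from -1 to 1, a list of three; "rot": the turn, a rotation vector about the tool's x, y, z each as a share of 60 degrees, from -1 to 1, a list of three; "hand": the opening, from -1 (shut) to 1 (fully open). A call has 1 to 8 rows; each row shifts and turns the commanded pose from where the row before left it, along the tool's axes as they then stand; what a row does not reach is not made up. A row lasts 1/8 s, in which the tool goes at most 62.5 mm and 10.7 degrees, less where a joint would pass 70% of its speed; a pose out of reach is approached as far as the arm can. A call with a number of a shift or a turn outside -1 to 1 is refused whole. A call with a gripper value outside its range is refused whole. The fingers move at their own pace and stop on an object; "force" is the grip in N (left out, the last holds). Time passes only in rows, so rows that do not move let the fingers close. It gives the time, the measured TCP pose, the force, the opening and the grip force at its end, in the units of the state.
- status.get_state(): the state, without advancing time (a new reading comes with each control period).
- get_image(name): name is "scene" or "top" or "wrist"; returns a dict with "pixels" (400x640x3 uint8, red, green, blue), "fovy" (degrees; the focal length in pixels is half the picture's height over the tangent of half this angle, whatever the lens; pixels are square), "cx", "cy" (the principal point, pixels), "origin" and "orientation" of the camera in the world; the wrist camera has in their place "tool_from_camera" (4x4, takes a point from camera to tool coordinates, whose origin is the TCP and whose axes are the flange's). Camera axes: x right, y down, z forward; pixel columns grow to the right and rows downward; lengths in m; the calibration is good to about 2 mm. A picture is of the moment at which its call begins: read the wrist's pose just before it. There is no depth.
- job.sign_off(): hands the job in; it is judged then, once.
The state is a dict: "clock": time; "qpos": joint angles; "qd": joint speeds; "effort": joint torques, N m; "position": TCP position; "ee_rot": TCP orientation; "contact_force": force on the tool from outside, world axes, zero at the start; "moment": the same for the moment, N m; "width": finger opening in m; "gripper_force": force on a finger pad.
Only numpy, scipy, OpenCV 4.12 (cv2) and the standard library are available. Lean on these libraries where they do the work, as an engineer would, in place of code of your own. Each camera call takes 0.05 s, during which the arm holds its last target. There are 200 camera calls.

## Working session

There is one attempt and no reset: what is moved stays moved. The work goes in short steps, Python scripts to look and compute and a tool call to move; the robot and the scene stay as the last step left them, time stands still between calls to the robot, and variables do not carry over. Pictures are saved under pics/ and viewed, at most 10 in all, crops included, and the job is handed in when it is done.

Besides the shell and the picture viewer there is one more tool, called after "Call:" as name(argument=value, ...) on one line, values as JSON. apply_moves: Moves the arm, as the interface text tells. Its arguments: {"type":"object","properties":{"xyz":{"type":"array","items":{"type":"array","items":{"type":"number","minimum":-1,"maximum":1}}},"rot":{"type":"array","items":{"type":"array","items":{"type":"number","minimum":-1,"maximum":1}}},"hand":{"type":"array","items":{"type":"number"}},"force":{"type":"number"}},"required":["xyz","rot","hand"]}

```bash
ls; mkdir -p pics; cat > h.py <<'E'
import numpy as np, cv2
from scipy.spatial.transform import Rotation as R
from rig import status, get_image, job, manip
def q2m(q): return R.from_quat([q[1],q[2],q[3],q[0]]).as_matrix()
def shot(name):
    s=status.get_state(); im=get_image(name)
    if name=="wrist":
        T=np.array(im["tool_from_camera"]); M=q2m(s["ee_rot"])
        im["Rm"]=M@T[:3,:3]; im["o"]=np.array(s["position"])+M@T[:3,3]
    else:
        o=im["orientation"]; im["Rm"]=q2m(o) if np.size(o)==4 else np.array(o); im["o"]=np.array(im["origin"])
    im["f"]=200/np.tan(np.radians(im["fovy"])/2)
    return im
def ray(im,u,v):
    d=im["Rm"]@np.array([(u-im["cx"])/im["f"],(v-im["cy"])/im["f"],1]); return im["o"],d
def onplane(im,u,v,z):
    o,d=ray(im,u,v); return o+d*(z-o[2])/d[2]
def proj(im,p):
    c=im["Rm"].T@(np.array(p)-im["o"]); return im["cx"]+im["f"]*c[0]/c[2], im["cy"]+im["f"]*c[1]/c[2]
def tri(rs):
    A=np.zeros((3,3));b=np.zeros(3)
    for o,d in rs:
        d=d/np.linalg.norm(d);P=np.eye(3)-np.outer(d,d);A+=P;b+=P@o
    p=np.linalg.solve(A,b)
    return p,[np.linalg.norm((np.eye(3)-np.outer(d,d)/(d@d))@(p-o)) for o,d in rs]
def save(im,fn): cv2.imwrite("pics/"+fn,im["pixels"][:,:,::-1])
E
python3 - <<'E'
from h import *
import pickle
d={}
for n in("scene","top","wrist"):
    im=shot(n); d[n]=im; print(n,im["o"].round(3),im["Rm"].round(2).tolist(),im["fovy"],im["cx"],im["cy"])
pickle.dump(d,open("s0.pkl","wb"))
save(d["top"],"top0.png"); save(d["scene"],"scene0.png")
s=status.get_state(); print(s)
print([k for k in dir(manip) if k[0]!='_'], manip.tcp_to_grasp)
E
```

```text
pics
scene [ 1.355 -0.284  1.23 ] [[0.34, 0.75, -0.57], [0.94, -0.28, 0.19], [-0.02, -0.6, -0.8]] 44.108033794498695 321.4861822755324 200.04225802569067
top [ 0.27  -0.017  1.533] [[-0.0, -0.99, 0.17], [-1.0, 0.0, 0.02], [-0.02, -0.17, -0.99]] 46.531651930688334 323.00177395621233 202.76879691614332
wrist [0.145 0.561 0.373] [[0.37, 0.89, 0.27], [0.93, -0.36, -0.11], [-0.0, 0.29, -0.96]] 68.34371633531315 322.3197723233105 193.3526351245115
{'clock': 0.15, 'qpos': array([ 1.06899668e+00,  2.76458852e-01,  1.50584882e+00,  1.52035744e-06,
        1.36072327e+00, -1.21005160e-01]), 'qd': array([-0.00172039, -0.00208147, -0.00378704, -0.00091849,  0.00106689,
        0.00029837]), 'effort': array([ 1.13341568e-03, -4.17143297e+01, -2.46032399e+01,  1.16727388e-04,
        7.57669302e-03,  1.66626597e-05]), 'position': array([0.21351435, 0.53345177, 0.23063065]), 'ee_rot': array([-2.21048316e-04,  1.89249081e-01,  9.81928851e-01, -6.84326975e-04]), 'contact_force': array([-0.53078509,  0.58221877,  0.11578228]), 'moment': array([0.06580353, 0.01868852, 0.0010661 ]), 'gripper_force': 0.0, 'width': 0.08561133404222017}
['MotionError', 'tcp_to_grasp'] 0.0187
```

View pics/top0.png

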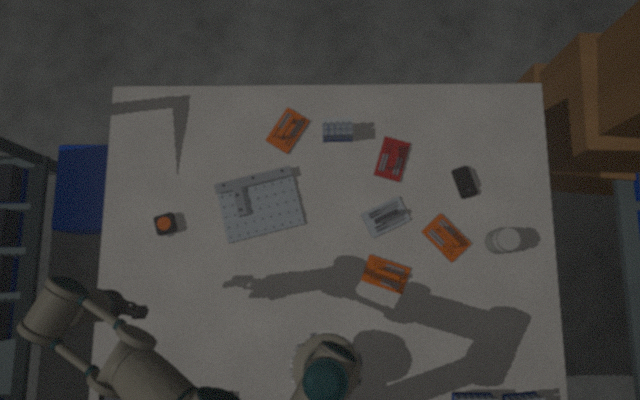

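View pics/scene0.png

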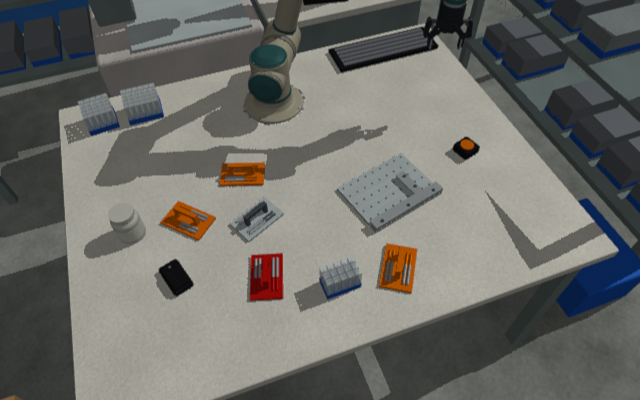

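Candidates (top view px): orange (288,130), (447,237) and (386,274), red (392,159), bare metal with dark handle (387,216), which is (258,219) in the scene view. Only the bare metal one fits "aluminium plate, dark bar". I'll confirm it in an enlarged crop.

```bash
python3 - <<'E'
from h import *
import pickle
d=pickle.load(open("s0.pkl","rb"))
a=d["scene"]["pixels"][180:260,215:305]; b=d["scene"]["pixels"][145:235,330:450]
a=cv2.resize(a,(400,356),interpolation=2); b=cv2.resize(b,(400,300),interpolation=2); b=cv2.copyMakeBorder(b,0,56,0,0,0)
cv2.imwrite("pics/crop1.png",np.hstack([a,b])[:,:,::-1])
t=d["top"]
print("pal",onplane(t,387,216,.02).round(3), onplane(t,365,225,.01).round(3),onplane(t,408,205,.01).round(3))
for p in [(215,184),(295,168),(305,224),(228,242),(240,178),(246,214)]: print(p,onplane(t,*p,.012).round(3))
for nm,p in dict(tub=(505,240),tubes=(338,132),mouse=(465,181),or1=(447,237),or2=(386,274),red=(392,159)).items(): print(nm,onplane(t,*p,.02).round(3))
w=d["wrist"]; print(np.array(w["tool_from_camera"]).round(3).tolist())
E
```

```text
pal [ 0.48  -0.202  0.02 ] [ 0.452 -0.131  0.01 ] [ 0.518 -0.274  0.01 ]
(215, 184) [0.591 0.369 0.012]
(295, 168) [0.645 0.101 0.012]
(305, 224) [0.455 0.067 0.012]
(228, 242) [0.396 0.319 0.012]
(240, 178) [0.611 0.286 0.012]
(246, 214) [0.489 0.262 0.012]
tub [ 0.4   -0.581  0.02 ]
tubes [ 0.767 -0.044  0.02 ]
mouse [ 0.596 -0.463  0.02 ]
or1 [ 0.41  -0.395  0.02 ]
or2 [ 0.292 -0.195  0.02 ]
red [ 0.672 -0.224  0.02 ]
[[0.0, -0.957, -0.291, 0.074], [1.0, 0.0, 0.0, 0.0], [-0.0, -0.291, 0.957, -0.142], [0.0, 0.0, 0.0, 1.0]]
```

View pics/crop1.png

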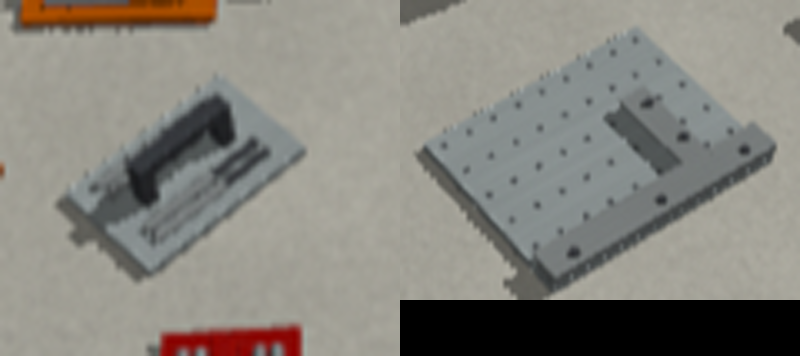

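The crop shows the pallet with bare plate, dark bridge handle and end mills, so it's confirmed. The fixture's fence is on the near/right edge, and the stop stands off it toward world +y. Next is a closer wrist look over the fixture.

```bash
cat >> h.py <<'E'
def plan(p,yaw,n,tilt=True):
    "tool-y heading yaw (rad, world), pointing down -> one row repeated n times"
    s=status.get_state(); M=q2m(s["ee_rot"])
    y=np.array([np.cos(yaw),np.sin(yaw),0]); z=np.array([0,0,-1.]); T=np.stack([np.cross(y,z),y,z],1)
    w=R.from_matrix(M.T@T).as_rotvec()/n
    S=sum(R.from_rotvec(w*k).as_matrix() for k in range(n))
    v=np.linalg.solve(S,M.T@(np.array(p)-s["position"]))
    print(n,"rows xyz",(v/.3).round(4).tolist(),"rot",(np.degrees(w)/60).round(4).tolist(),"mm/row",round(np.linalg.norm(v)*1e3,1))
E
python3 - <<'E'
from h import *
plan([.53,.20,.26],np.radians(25),8)
E
```

```text
8 rows xyz [-0.1951, -0.0198, -0.0122] rot [-0.0002, 0.0, 0.09] mm/row 58.9
```

Call:
apply_moves(xyz=[[-0.1,-0.01,-0.01],[-0.195,-0.02,-0.012],[-0.195,-0.02,-0.012],[-0.195,-0.02,-0.012],[-0.195,-0.02,-0.012],[-0.195,-0.02,-0.012],[-0.195,-0.02,-0.012],[-0.195,-0.02,-0.012]], rot=[[0,0,0.09],[0,0,0.09],[0,0,0.09],[0,0,0.09],[0,0,0.09],[0,0,0.09],[0,0,0.09],[0,0,0.09]], hand=[1,1,1,1,1,1,1,1])

```text
clock: 1.15
position: [0.5052, 0.2117, 0.2592]
ee_rot: [-0.0, 0.539, 0.842, 0.0]
contact_force: [0.9, -0.5, -0.1]
width: 0.0852
gripper_force: 0.0
```

Call:
apply_moves(xyz=[[0,0,0],[0,0,0],[0,0,0]], rot=[[0,0,0],[0,0,0],[0,0,0]], hand=[1,1,1])

```text
clock: 1.52
position: [0.5035, 0.2147, 0.2593]
ee_rot: [-0.0, 0.537, 0.844, 0.0]
contact_force: [-0.8, -0.4, 0.3]
width: 0.0856
gripper_force: 0.0
```

```bash
python3 - <<'E'
from h import *
import pickle
im=shot("wrist"); pickle.dump(im,open("w1.pkl","wb")); save(im,"w1.png")
print(status.get_state()["position"],im["o"].round(3))
for p in [(.61,.28,.03),(.48,-.2,.05)]: print(proj(im,p))
plan([.53,.08,.26],np.radians(25),4)
E
```

```text
[0.5035106  0.21475691 0.2593506 ] [0.472 0.282 0.401]
(np.float64(419.8776788734753), np.float64(153.6571803473839))
(np.float64(196.6039422745818), np.float64(395.8580906116066))
4 rows xyz [-0.1111, -0.0276, -0.0006] rot [-0.0001, -0.0001, 0.0005] mm/row 34.3
```

View pics/w1.png

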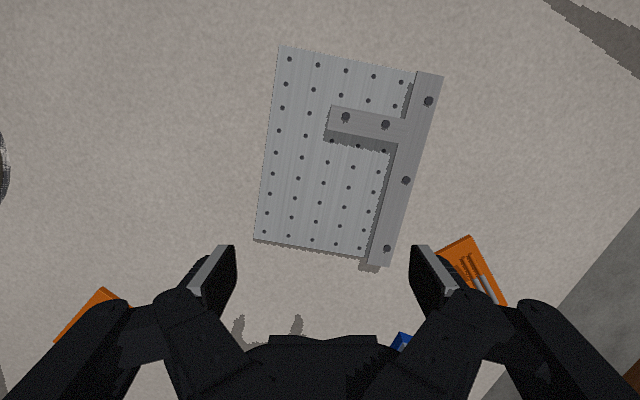

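The wrist view shows the fixture clearly: the fence lip edge runs (415,72)→(366,265), and the stop bar's lower edge starts at about (323,139). I'll take a second fixture view displaced by about 80 mm, then two views over the pallet.

Call:
apply_moves(xyz=[[-0.1,0,0],[-0.13,0,0],[0,0,0],[0,0,0],[0,0,0]], rot=[[0,0,0],[0,0,0],[0,0,0],[0,0,0],[0,0,0]], hand=[1,1,1,1,1])

```text
clock: 2.2
position: [0.5328, 0.1521, 0.2595]
ee_rot: [-0.0, 0.537, 0.844, 0.0]
contact_force: [-0.8, 0.7, 0.1]
width: 0.0854
gripper_force: 0.0
```

```bash
python3 - <<'E'
from h import *
import pickle
im=shot("wrist"); pickle.dump(im,open("w2.pkl","wb")); save(im,"w2.png")
plan([.43,-.13,.26],np.radians(25),6)
E
```

```text
6 rows xyz [-0.1177, -0.1181, -0.0003] rot [0.0, -0.0001, 0.0002] mm/row 50.0
```

Call:
apply_moves(xyz=[[-0.118,-0.118,0],[-0.118,-0.118,0],[-0.118,-0.118,0],[-0.118,-0.118,0],[-0.118,-0.118,0],[-0.118,-0.118,0],[0,0,0],[0,0,0]], rot=[[0,0,0],[0,0,0],[0,0,0],[0,0,0],[0,0,0],[0,0,0],[0,0,0],[0,0,0]], hand=[1,1,1,1,1,1,1,1])

```text
clock: 3.25
position: [0.4308, -0.1306, 0.2596]
ee_rot: [-0.0, 0.537, 0.843, 0.001]
contact_force: [0.7, -0.4, 0.4]
width: 0.0853
gripper_force: 0.0
```

```bash
python3 - <<'E'
from h import *
import pickle
im=shot("wrist"); pickle.dump(im,open("w3.pkl","wb")); save(im,"w3.png")
plan([.48,-.21,.26],np.radians(25),2)
E
```

```text
2 rows xyz [-0.1552, 0.0178, -0.0008] rot [0.0004, -0.0003, 0.0004] mm/row 46.9
```

View pics/w3.png

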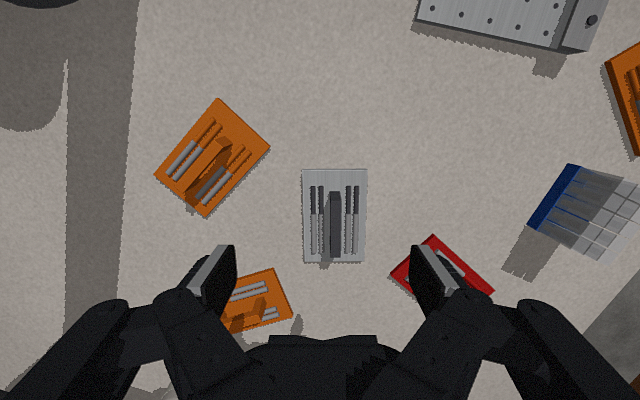

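The pallet is at (335,215), nearly aligned with the tool: its plate spans (302,169)–(368,263), with the dark bar at about column 335. I'll take a second view after moving over it.

Call:
apply_moves(xyz=[[-0.155,0.018,0],[-0.155,0.018,0],[0,0,0],[0,0,0],[0,0,0]], rot=[[0,0,0],[0,0,0],[0,0,0],[0,0,0],[0,0,0]], hand=[1,1,1,1,1])

```text
clock: 3.92
position: [0.4794, -0.2094, 0.2595]
ee_rot: [-0.0, 0.537, 0.844, 0.0]
contact_force: [0.2, 0.7, -0.1]
width: 0.0854
gripper_force: 0.0
```

```bash
cat > pal.py <<'E'
from h import *
import pickle
ims=[pickle.load(open(f,"rb")) for f in("w3.pkl","w4.pkl")]
# pallet plate: bright neutral blob; handle: dark blob inside
pts={"plate":[], "bar":[]}
for k,im in enumerate(ims):
    hsv=cv2.cvtColor(im["pixels"],cv2.COLOR_RGB2HSV); rgb=im["pixels"].astype(int)
    u0,v0=proj(im,[.48,-.2,.02]); 
    blu=rgb[:,:,0]-rgb[:,:,2]
    m=((blu<8)).astype(np.uint8); 
    win=np.zeros_like(m); win[max(0,int(v0-75)):int(v0+75),int(u0-75):int(u0+75)]=1
    m=cv2.morphologyEx(m*win,cv2.MORPH_OPEN,np.ones((3,3)))
    c=max(cv2.findContours(m,0,2)[0],key=cv2.contourArea)
    rect=cv2.minAreaRect(c); box=cv2.boxPoints(rect); print("rect",rect)
    pm=cv2.drawContours(np.zeros_like(m),[c],-1,1,-1)
    g=hsv[:,:,2]
    out=im["pixels"].copy(); cv2.drawContours(out,[c],-1,(255,0,0),1)
    bm=cv2.morphologyEx(((g<62)&(pm>0)).astype(np.uint8),cv2.MORPH_OPEN,np.ones((3,3)))
    cs=cv2.findContours(bm,0,2)[0]; b=max(cs,key=cv2.contourArea); print("bar",cv2.minAreaRect(b)); cv2.drawContours(out,[b],-1,(0,255,0),1)
    a=int(v0)-70; 
    crop=cv2.resize(out[max(a,0):max(a,0)+150,int(u0)-75:int(u0)+75],(400,400),interpolation=0); pts["plate"].append(crop)
    P=np.array([onplane(im,*q,.010) for q in box]); print("box@10mm",P.round(4).tolist(),"sides",np.linalg.norm(P-np.roll(P,1,0),axis=1).round(4),"centre",P.mean(0).round(4))
cv2.imwrite("pics/pal.png",np.hstack(pts["plate"])[:,:,::-1])
E
python3 - <<'E'
from h import *
import pickle
im=shot("wrist"); pickle.dump(im,open("w4.pkl","wb"))
import pal
E
```

```text
rect ((334.0, 214.5), (93.0, 66.0), 90.0)
bar ((334.5, 196.0), (8.0, 9.0), 90.0)
box@10mm [[0.4092, -0.1503, 0.01], [0.4902, -0.1126, 0.01], [0.5556, -0.2382, 0.01], [0.4663, -0.2797, 0.01]] sides [0.1414 0.0894 0.1416 0.0986] centre [ 0.4803 -0.1952  0.01  ]
rect ((327.0, 151.0), (104.0, 70.0), 90.0)Traceback (most recent call last):
  File "<stdin>", line 4, in <module>
  File "pal.py", line 19, in <module>
    cs=cv2.findContours(bm,0,2)[0]; b=max(cs,key=cv2.contourArea); print("bar",cv2.minAreaRect(b)); cv2.drawContours(out,[b],-1,(0,255,0),1)
                                      ~~~^^^^^^^^^^^^^^^^^^^^^^^^
ValueError: max() iterable argument is empty
```

```bash
python3 - <<'E'
import re
s=open('pal.py').read()
s=s.replace("box=cv2.boxPoints(rect)","box=cv2.approxPolyN(c,4)[0].astype(float)+0.0").replace("g<62","g<TH").replace("ims=[","TH=100\nims=[")
s=s.replace("    bm=cv2","    for r in (int(rect[0][1])-20,int(rect[0][1])+10): print(r,int(rect[0][0])-36,g[r,int(rect[0][0])-36:int(rect[0][0])+37].tolist())\n    bm=cv2")
open('pal.py','w').write(s)
E
python3 pal.py
```

```text
rect ((334.0, 214.5), (93.0, 66.0), 90.0)
194 298 [158, 163, 156, 91, 95, 157, 143, 141, 141, 140, 147, 143, 61, 41, 64, 64, 59, 93, 160, 144, 69, 46, 63, 66, 54, 86, 149, 136, 144, 136, 80, 71, 49, 51, 54, 48, 53, 56, 53, 54, 54, 63, 110, 146, 142, 138, 151, 150, 35, 52, 59, 60, 69, 122, 153, 145, 37, 56, 60, 64, 69, 123, 143, 138, 136, 137, 137, 138, 143, 175, 170, 165, 161]
224 298 [155, 156, 162, 158, 94, 105, 151, 140, 141, 141, 137, 147, 141, 82, 112, 124, 122, 116, 122, 149, 109, 94, 119, 121, 66, 67, 89, 92, 94, 91, 92, 92, 41, 70, 64, 61, 63, 67, 64, 63, 62, 57, 68, 106, 148, 147, 146, 60, 103, 118, 125, 120, 116, 142, 72, 73, 112, 121, 126, 117, 113, 144, 140, 135, 141, 139, 139, 154, 169, 167, 168, 166, 168]
bar ((330.60821533203125, 223.2489013671875), (75.46170043945312, 22.57439613342285), 87.43623352050781)
box@10mm [[0.5516, -0.2401, 0.01], [0.4703, -0.2778, 0.01], [0.4098, -0.1516, 0.01], [0.4915, -0.112, 0.01]] sides [0.1415 0.0896 0.14   0.0908] centre [ 0.4808 -0.1954  0.01  ]
rect ((327.0, 151.0), (104.0, 70.0), 90.0)
131 291 [165, 98, 117, 163, 151, 152, 152, 15
[... 225 characters left out ...]
, 66, 70, 114, 155, 146, 148, 145, 143, 148, 149, 162, 178, 170]
161 291 [162, 108, 102, 122, 160, 152, 147, 151, 143, 153, 151, 87, 115, 128, 133, 126, 114, 142, 153, 71, 109, 127, 133, 86, 72, 83, 100, 97, 100, 97, 98, 66, 67, 69, 68, 63, 71, 70, 68, 69, 65, 68, 90, 154, 152, 150, 157, 150, 80, 119, 127, 131, 128, 118, 150, 84, 73, 111, 126, 132, 130, 119, 133, 148, 144, 148, 147, 149, 149, 160, 173, 175, 170]
bar ((326.1280212402344, 163.34754943847656), (19.325515747070312, 81.49846649169922), 6.340191841125488)
box@10mm [[0.4927, -0.1146, 0.01], [0.5516, -0.2405, 0.01], [0.4703, -0.2786, 0.01], [0.4101, -0.1533, 0.01]] sides [0.0912 0.139  0.0898 0.139 ] centre [ 0.4812 -0.1967  0.01  ]
```

View pics/pal.png

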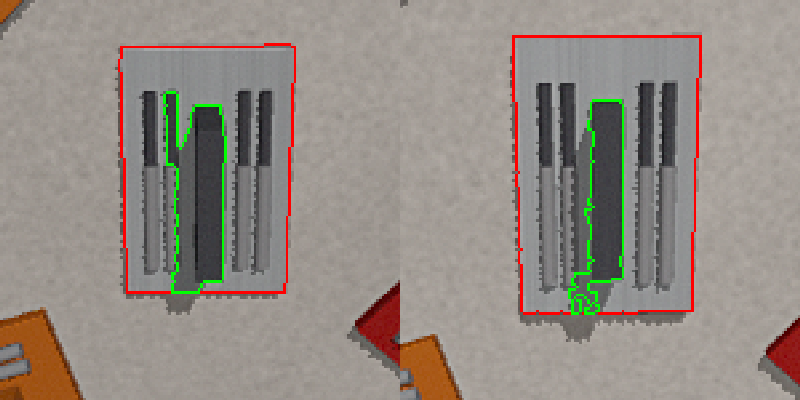

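The red contours fit the plate in both views (90.5 × 140 mm measured, centre about (0.481,-0.196)). The bar is the green block. Next come triangulated heights and the fixture's edges.

```bash
cat > fix.py <<'E'
from h import *
import pickle
a,b=[pickle.load(open(f,"rb")) for f in("w3.pkl","w4.pkl")]
def px(im,x,y):
    u0,v0=proj(im,[.48,-.2,.02]); return int(u0)-75+x/2.6667-.5, max(int(v0)-70,0)+y/2.6667-.5
for nm,p,q in [("bar BR",(224,282),(223,281)),("plate TL",(121,46),(113,36)),("plate TR",(296,43),(302,36)),("plate BL",(127,294),(121,315)),("plate BR",(286,294),(292,311))]:
    P,e=tri([ray(a,*px(a,*p)),ray(b,*px(b,*q))]); print(nm,P.round(4),np.round(e,4))
for im,y in((a,0),(b,0)):
    # bar left/right edges at z=.052
    pass
w=[pickle.load(open(f,"rb")) for f in("w1.pkl","w2.pkl")]
# bar centre line from view 4 rows: left edge col 322, right 333 at row 161
print("bar mid v4 row161",onplane(b,(322+332.7)/2,161,.052).round(4),"row131",onplane(b,(322+333.3)/2-.3,131,.052).round(4))
cr=[]
for k,im in enumerate(w):
    u,v=proj(im,[.57,.24,.029]); u=int(u);v=int(v);print(u,v)
    c=im["pixels"][max(v-110,0):max(v-110,0)+200,u-100:u+100]; cr.append(cv2.resize(c,(400,400),interpolation=0))
    print("origin",u-100,max(v-110,0))
cv2.imwrite("pics/fix.png",np.hstack(cr)[:,:,::-1])
E
python3 fix.py
```

```text
bar BR [ 0.5044 -0.2295  0.0517] [0.0001 0.0001]
plate TL [ 0.4106 -0.1529  0.0014] [0.0004 0.0004]
plate TR [ 0.4941 -0.1137 -0.0051] [0. 0.]
plate BL [ 0.4709 -0.2796  0.0091] [0.0004 0.0004]
plate BR [ 0.5486 -0.2373  0.0187] [0.0002 0.0002]
bar mid v4 row161 [ 0.4818 -0.1987  0.052 ] row131 [ 0.4667 -0.1668  0.052 ]
376 168
origin 276 58
379 112
origin 279 2
```

View pics/fix.png

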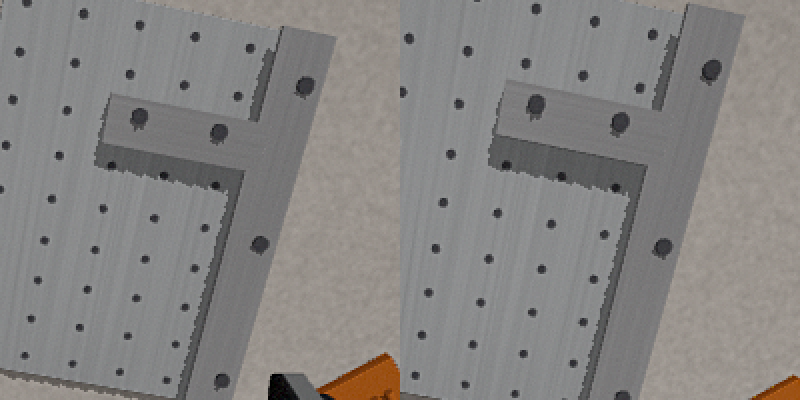

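The crops show the fence lip edge as (244,171)→(185,392) in the left one and the stop lip edge as (103,143)→(244,171), with the inner corner where they meet. The right crop shows the same edges. I'll fit these edges at subpixel level.

```bash
cat > edge.py <<'E'
from h import *
import pickle
w=[pickle.load(open(f,"rb")) for f in("w1.pkl","w2.pkl")]; org=[(276,58),(279,2)]
L={"fence":[((239,190),(190,374)),((243,182),(196,355))],"stop":[((112,145),(225,167)),((107,136),(235,163))],"fout":[((333,50),(255,345)),((739-400,40),(667-400,300))],"stopback":[((120,97),(240,118)),((115,82),(235,106))]}
ln={}
for nm,seg in L.items():
    for k,im in enumerate(w):
        g=cv2.GaussianBlur(cv2.cvtColor(im["pixels"],cv2.COLOR_RGB2GRAY),(3,3),.7).astype(np.float32)
        p,q=[np.array(x)/2.-.25+org[k] for x in seg[k]]; d=(q-p)/np.linalg.norm(q-p); n=np.array([-d[1],d[0]]); out=[]
        s=np.arange(-4,4.01,.25)
        for t in np.linspace(0,1,40):
            c=p+(q-p)*t; xy=(c+s[:,None]*n).astype(np.float32)
            pr=cv2.remap(g,xy[:,0].reshape(1,-1),xy[:,1].reshape(1,-1),1)[0]; gr=np.abs(np.gradient(pr)); i=gr.argmax()
            out.append(xy[i])
        vx,vy,x,y=cv2.fitLine(np.array(out,np.float32),cv2.DIST_HUBER,0,.01,.01).ravel()
        r=np.abs((np.array(out)-[x,y])@[-vy,vx]); ln[nm,k]=(np.array([x,y]),np.array([vx,vy])); print(nm,k,"res",np.median(r).round(2))
def X(l,m):
    (p,d),(q,e)=l,m; t=np.linalg.solve(np.stack([d,-e],1),q-p); return p+d*t[0]
for pr in(("fence","stop"),("fout","stopback"),("fout","stop"),("fence","stopback")):
    c=[X(ln[pr[0],k],ln[pr[1],k]) for k in(0,1)]
    P,e=tri([ray(w[k],*c[k]) for k in(0,1)]); print(pr,"tri",P.round(4),np.round(e,4),"@29mm",[onplane(w[k],*c[k],.029)[:2].round(4).tolist() for k in(0,1)])
for nm in("fence","fout","stop","stopback"):
    for k in(0,1):
        p,d=ln[nm,k]; v=onplane(w[k],*(p+d*40),.029)-onplane(w[k],*(p-d*40),.029); print(nm,k,"heading",np.degrees(np.arctan2(v[1],v[0])).round(2))
E
python3 edge.py
```

```text
fence 0 res 0.26
fence 1 res 1.16
stop 0 res 0.24
stop 1 res 0.2
fout 0 res 0.16
fout 1 res 0.19
stopback 0 res 0.25
stopback 1 res 0.2
('fence', 'stop') tri [0.5795 0.2804 0.0287] [0.0008 0.0008] @29mm [[0.5787, 0.2801], [0.5802, 0.2807]]
('fout', 'stopback') tri [0.6025 0.3167 0.0312] [0. 0.] @29mm [[0.6032, 0.3169], [0.6032, 0.3173]]
('fout', 'stop') tri [0.6101 0.2882 0.0301] [0. 0.] @29mm [[0.6105, 0.2883], [0.6105, 0.2885]]
('fence', 'stopback') tri [0.5736 0.3098 0.0273] [0.0019 0.0019] @29mm [[0.5713, 0.309], [0.575, 0.3102]]
fence 0 heading 104.41
fence 1 heading 100.04
fout 0 heading 104.27
fout 1 heading 104.19
stop 0 heading 14.33
stop 1 heading 14.35
stopback 0 heading 14.0
stopback 1 heading 14.29
```

```bash
python3 - <<'E'
from h import *
plan([.481,-.1963,.027],np.radians(25.4),6)
E
```

```text
6 rows xyz [0.0063, 0.004, 0.1293] rot [0.0, -0.0001, -0.0009] mm/row 38.8
```

Call:
apply_moves(xyz=[[0.019,0.012,0.129],[0.019,0.012,0.129],[0,0,0.129],[0,0,0.129],[0,0,0.129],[0,0,0.129],[0,0,0],[0,0,0]], rot=[[0,0,-0.003],[0,0,-0.002],[0,0,0],[0,0,0],[0,0,0],[0,0,0],[0,0,0],[0,0,0]], hand=[1,1,1,1,1,0.5,0,-0.3], force=60)

```text
clock: 4.97
position: [0.4823, -0.1978, 0.0286]
ee_rot: [0.001, 0.535, 0.845, 0.0]
contact_force: [0.1, -0.2, 0.3]
width: 0.0318
gripper_force: 0.0
```

Call:
apply_moves(xyz=[[0,0,0],[0,0,0],[0,0,0],[0,0,0]], rot=[[0,0,0],[0,0,0],[0,0,0],[0,0,0]], hand=[-0.3,-0.3,-0.3,-0.3])

```text
clock: 5.48
position: [0.4815, -0.1977, 0.0276]
ee_rot: [0.0, 0.535, 0.845, 0.0]
contact_force: [0.6, 0.5, 0.2]
width: 0.03
gripper_force: 0.0
```

Call:
apply_moves(xyz=[[0,0,0],[0,0,0],[0,0,0],[0,0,0]], rot=[[0,0,0],[0,0,0],[0,0,0],[0,0,0]], hand=[-1,-1,-1,-1])

```text
clock: 5.98
position: [0.4814, -0.1978, 0.0275]
ee_rot: [0.0, 0.535, 0.845, -0.0]
contact_force: [-1.6, -0.7, 4.1]
width: 0.0131
gripper_force: 59.9
```

Gripped: width 13 mm, grip 60 N. Lifting.

Call:
apply_moves(xyz=[[0,0,-0.03],[0,0,-0.06],[0,0,-0.08],[0,0,-0.08],[0,0,0],[0,0,0]], rot=[[0,0,0],[0,0,0],[0,0,0],[0,0,0],[0,0,0],[0,0,0]], hand=[-1,-1,-1,-1,-1,-1])

```text
clock: 6.72
position: [0.4803, -0.197, 0.101]
ee_rot: [-0.001, 0.535, 0.845, 0.0]
contact_force: [-1.3, 0.5, -6.7]
width: 0.0129
gripper_force: 58.9
```

```bash
python3 - <<'E'
from h import *
s=status.get_state(); print(s["moment"],s["contact_force"],s["width"])
plan([.544,.1855,.10],np.radians(14.3),14)
E
```

```text
[0.06551408 0.03915047 0.02360472] [-1.27499661  0.49637503 -6.73031952] 0.01294149692905136
14 rows xyz [0.0804, 0.0457, 0.0003] rot [-0.0001, -0.0002, 0.0131] mm/row 27.7
```

Call:
apply_moves(xyz=[[0.0402,0.0228,0],[0.0804,0.0457,0],[0.0804,0.0457,0],[0.0804,0.0457,0],[0.0804,0.0457,0],[0.0804,0.0457,0],[0.0804,0.0457,0],[0.0804,0.0457,0]], rot=[[0,0,0.0065],[0,0,0.0131],[0,0,0.0131],[0,0,0.0131],[0,0,0.0131],[0,0,0.0131],[0,0,0.0131],[0,0,0.0131]], hand=[-1,-1,-1,-1,-1,-1,-1,-1])

```text
clock: 7.72
position: [0.5052, 0.0108, 0.1013]
ee_rot: [-0.001, 0.578, 0.816, -0.0]
contact_force: [-0.2, 0.6, -6.1]
width: 0.0132
gripper_force: 59.0
```

Call:
apply_moves(xyz=[[0.0804,0.0457,0],[0.0804,0.0457,0],[0.0804,0.0457,0],[0.0804,0.0457,0],[0.0804,0.0457,0],[0.0402,0.0228,0],[0,0,0],[0,0,0]], rot=[[0,0,0.0131],[0,0,0.0131],[0,0,0.0131],[0,0,0.0131],[0,0,0.0131],[0,0,0.0065],[0,0,0],[0,0,0]], hand=[-1,-1,-1,-1,-1,-1,-1,-1])

```text
clock: 8.72
position: [0.5373, 0.1572, 0.1019]
ee_rot: [-0.0, 0.608, 0.794, -0.001]
contact_force: [-0.7, -0.2, -5.7]
width: 0.0126
gripper_force: 59.0
```

```bash
python3 - <<'E'
from h import *
import pickle
im=shot("wrist"); pickle.dump(im,open("w5.pkl","wb")); save(im,"w5.png")
s=status.get_state(); print(s["moment"],s["contact_force"])
plan([.544,.1855,.044],np.radians(14.3),4)
E
```

```text
[ 0.00088616 -0.00095942 -0.02913255] [-0.23911147 -0.12177144 -6.18588696]
4 rows xyz [0.0215, 0.0113, 0.0484] rot [-0.0003, 0.0001, 0.0031] mm/row 16.2
```

View pics/w5.png

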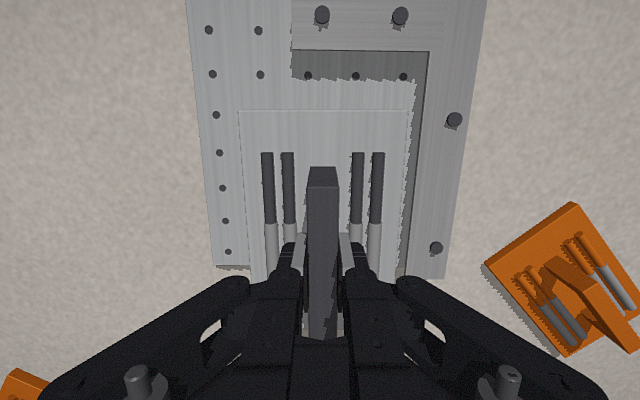

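The pallet hangs level. Its leading edge is at row 111 (columns 240–407), parallel to the stop's edge at row 51, and it's clear of both lips. Lowering to just above the plate.

Call:
apply_moves(xyz=[[0.0215,0.0113,0.03],[0.0215,0.0113,0.048],[0.0215,0.0113,0.048],[0.0215,0.0113,0.048],[0,0,0.018],[0,0,0],[0,0,0],[0,0,0]], rot=[[0,0,0.003],[0,0,0.003],[0,0,0.003],[0,0,0.003],[0,0,0],[0,0,0],[0,0,0],[0,0,0]], hand=[-1,-1,-1,-1,-1,-1,-1,-1])

```text
clock: 9.78
position: [0.545, 0.1863, 0.0453]
ee_rot: [0.0, 0.613, 0.79, 0.001]
contact_force: [0.2, 0.4, -6.5]
width: 0.0124
gripper_force: 59.0
```

```bash
cat > fp.py <<'E'
from h import *
def st():
    s=status.get_state(); M=q2m(s["ee_rot"]); t=np.radians(14.3); E=np.array([[np.cos(t),np.sin(t),0],[-np.sin(t),np.cos(t),0],[0,0,1]])
    c=np.array([.5844,.2899,.012])
    print("t",round(s["clock"],2),"base-frame from corner mm",(E@(s["position"]-c)*1e3).round(1),"F base",(E@s["contact_force"]).round(1),"M",(E@s["moment"]).round(2),"yaw",np.degrees(np.arctan2(M[1,1],M[0,1])).round(2),"tilt",(M[:2,2]*57.3).round(2),"g",round(s["gripper_force"],1))
    t2=M.T@E.T; print("ex,ey in tool",t2[:,0].round(2),t2[:,1].round(2))
st()
E
python3 fp.py
```

```text
t 9.78 base-frame from corner mm [-63.7 -90.6  33.3] F base [ 0.3  0.3 -6.5] M [ 0.01 -0.03 -0.01] yaw 14.34 tilt [0.08 0.02] g 59.0
ex,ey in tool [-0.  1.  0.] [ 1.  0. -0.]
```

Call:
apply_moves(xyz=[[0,0,0.006],[0,0,0.006],[0,0,0.003],[0,0,0.002],[0,0,0],[0,0,0]], rot=[[0,0,0],[0,0,0],[0,0,0],[0,0,0],[0,0,0],[0,0,0]], hand=[-1,-1,-1,-1,-1,-1])

```text
clock: 10.52
position: [0.5446, 0.1865, 0.0396]
ee_rot: [-0.0, 0.613, 0.79, 0.0]
contact_force: [0.6, 0.2, -6.6]
width: 0.013
gripper_force: 59.1
```

```bash
python3 fp.py
```

```text
t 10.53 base-frame from corner mm [-64.1 -90.4  27.6] F base [ 0.6  0.  -6.6] M [ 0.01 -0.01 -0.02] yaw 14.35 tilt [0.   0.01] g 59.1
ex,ey in tool [-0.  1.  0.] [1. 0. 0.]
```

Call:
apply_moves(xyz=[[0,0,0.0017],[0,0,0],[0,0,0.0017],[0,0,0]], rot=[[0,0,0],[0,0,0],[0,0,0],[0,0,0]], hand=[-1,-1,-1,-1])

```text
clock: 11.02
position: [0.5451, 0.1866, 0.0395]
ee_rot: [0.0, 0.613, 0.79, 0.001]
contact_force: [-1.8, -0.8, 3.9]
width: 0.0129
gripper_force: 60.5
```

```bash
python3 fp.py
```

```text
t 11.03 base-frame from corner mm [-63.6 -90.4  27.5] F base [-2.  -0.3  3.9] M [ 0.01  0.41 -0.01] yaw 14.35 tilt [0.08 0.02] g 60.5
ex,ey in tool [-0.  1.  0.] [1. 0. 0.]
```

Call:
apply_moves(xyz=[[0.01,0.01,-0.0005],[0.01,0.01,0],[0.01,0.01,0],[0.01,0.01,0],[0.01,0.01,0],[0,0,0],[0,0,0]], rot=[[0,0,0],[0,0,0],[0,0,0],[0,0,0],[0,0,0],[0,0,0],[0,0,0]], hand=[-1,-1,-1,-1,-1,-1,-1])

```text
clock: 11.9
position: [0.5569, 0.2055, 0.0395]
ee_rot: [0.001, 0.613, 0.79, 0.001]
contact_force: [-0.4, -0.5, 4.3]
width: 0.0127
gripper_force: 60.6
```

```bash
python3 fp.py
```

```text
t 11.9 base-frame from corner mm [-47.5 -75.   27.5] F base [-0.5 -0.4  4.3] M [-0.01  0.16  0.05] yaw 14.35 tilt [0.17 0.07] g 60.6
ex,ey in tool [-0.  1.  0.] [1. 0. 0.]
```

Call:
apply_moves(xyz=[[0,0.002,0],[0,0.002,0],[0,0.002,0],[0,0,0]], rot=[[0,0,0],[0,0,0],[0,0,0],[0,0,0]], hand=[-1,-1,-1,-1])

```text
clock: 12.4
position: [0.5577, 0.2057, 0.0395]
ee_rot: [0.0, 0.613, 0.79, 0.001]
contact_force: [-1.9, -0.4, 7.5]
width: 0.0128
gripper_force: 60.8
```

```bash
python3 fp.py
```

```text
t 12.4 base-frame from corner mm [-46.7 -75.   27.5] F base [-1.9  0.1  7.5] M [-0.05  0.36  0.02] yaw 14.35 tilt [0.07 0.04] g 60.8
ex,ey in tool [-0.  1.  0.] [1. 0. 0.]
```

Call:
apply_moves(xyz=[[0,0.0015,0],[0,0,0]], rot=[[0,0,0],[0,0,0]], hand=[-1,-1])

```text
clock: 12.65
position: [0.5581, 0.2058, 0.0395]
ee_rot: [0.0, 0.613, 0.79, 0.001]
contact_force: [-1.6, 0.1, 7.5]
width: 0.0123
gripper_force: 60.8
```

```bash
python3 fp.py
```

```text
t 12.65 base-frame from corner mm [-46.3 -75.   27.5] F base [-1.5  0.5  7.5] M [-0.01  0.34  0.01] yaw 14.35 tilt [0.06 0.04] g 60.8
ex,ey in tool [-0.  1.  0.] [1. 0. 0.]
```

Call:
apply_moves(xyz=[[0,0.002,0],[0,0.002,0],[0,0,0]], rot=[[0,0,0],[0,0,0],[0,0,0]], hand=[-1,-1,-1])

```text
clock: 13.02
position: [0.5586, 0.2059, 0.0395]
ee_rot: [-0.0, 0.613, 0.79, 0.0]
contact_force: [-2.8, -0.4, 7.8]
width: 0.0129
gripper_force: 61.0
```

```bash
python3 fp.py
```

```text
t 13.03 base-frame from corner mm [-45.7 -75.   27.5] F base [-2.8  0.3  7.8] M [ 0.01  0.56 -0.07] yaw 14.34 tilt [-0.01  0.02] g 61.0
ex,ey in tool [-0.  1. -0.] [1. 0. 0.]
```

Call:
apply_moves(xyz=[[0,0.002,0],[0,0,0]], rot=[[0,0,0],[0,0,0]], hand=[-1,-1])

```text
clock: 13.28
position: [0.5586, 0.2059, 0.0395]
ee_rot: [-0.001, 0.613, 0.79, -0.0]
contact_force: [-3.4, -1.8, 8.4]
width: 0.0128
gripper_force: 61.1
```

```bash
python3 fp.py
```

```text
t 13.28 base-frame from corner mm [-45.7 -75.   27.5] F base [-3.8 -0.9  8.4] M [-0.01  0.68 -0.08] yaw 14.34 tilt [-0.08  0.01] g 61.1
ex,ey in tool [-0.  1. -0.] [1. 0. 0.]
```

Fence contact at about x = -45.7. Now toward the stop.

Call:
apply_moves(xyz=[[0.003,0,0],[0.003,0,0],[0.002,0,0],[0.002,0,0],[0,0,0]], rot=[[0,0,0],[0,0,0],[0,0,0],[0,0,0],[0,0,0]], hand=[-1,-1,-1,-1,-1])

```text
clock: 13.9
position: [0.5581, 0.2079, 0.0395]
ee_rot: [0.0, 0.613, 0.79, -0.001]
contact_force: [-4.1, -3.5, 9.1]
width: 0.0125
gripper_force: 61.1
```

```bash
python3 fp.py
```

```text
t 13.9 base-frame from corner mm [-45.7 -73.   27.5] F base [-4.9 -2.4  9.1] M [-0.46  0.63 -0.13] yaw 14.36 tilt [-0.05 -0.08] g 61.1
ex,ey in tool [-0.  1. -0.] [ 1.  0. -0.]
```

Call:
apply_moves(xyz=[[0.002,0,0],[0.002,0,0],[0,0,0]], rot=[[0,0,0],[0,0,0],[0,0,0]], hand=[-1,-1,-1])

```text
clock: 14.28
position: [0.5578, 0.2091, 0.0395]
ee_rot: [0.0, 0.613, 0.79, -0.001]
contact_force: [-3.7, -3.6, 8.3]
width: 0.0128
gripper_force: 61.1
```

```bash
python3 fp.py
```

```text
t 14.28 base-frame from corner mm [-45.7 -71.8  27.5] F base [-4.5 -2.6  8.3] M [-0.43  0.61 -0.11] yaw 14.37 tilt [-0.05 -0.08] g 61.1
ex,ey in tool [-0.  1. -0.] [ 1.  0. -0.]
```

Call:
apply_moves(xyz=[[0.002,0,0],[0.002,0,0],[0,0,0]], rot=[[0,0,0],[0,0,0],[0,0,0]], hand=[-1,-1,-1])

```text
clock: 14.65
position: [0.5577, 0.2095, 0.0395]
ee_rot: [0.001, 0.613, 0.79, -0.001]
contact_force: [-3.0, -6.2, 8.0]
width: 0.0126
gripper_force: 61.1
```

```bash
python3 fp.py
```

```text
t 14.65 base-frame from corner mm [-45.7 -71.3  27.5] F base [-4.4 -5.3  8. ] M [-0.69  0.62 -0.17] yaw 14.39 tilt [-0.04 -0.15] g 61.1
ex,ey in tool [-0.  1. -0.] [ 1.  0. -0.]
```

Call:
apply_moves(xyz=[[0.002,0,0],[0.001,0,0],[0,0,0]], rot=[[0,0,0],[0,0,0],[0,0,0]], hand=[-1,-1,-1])

```text
clock: 15.02
position: [0.5577, 0.2095, 0.0395]
ee_rot: [0.001, 0.613, 0.79, -0.002]
contact_force: [-2.3, -8.5, 8.5]
width: 0.0129
gripper_force: 61.1
```

```bash
python3 fp.py
```

```text
t 15.03 base-frame from corner mm [-45.7 -71.3  27.5] F base [-4.4 -7.7  8.5] M [-1.07  0.62 -0.05] yaw 14.41 tilt [-0.02 -0.23] g 61.1
ex,ey in tool [-0.  1. -0.] [ 1.  0. -0.]
```

Stop contact at y = -71.3, as expected. Building up the press gradually on both.

Call:
apply_moves(xyz=[[0.0015,0.003,0],[0.0015,0.003,0],[0,0,0]], rot=[[0,0,0],[0,0,0],[0,0,0]], hand=[-1,-1,-1])

```text
clock: 15.4
position: [0.5577, 0.2095, 0.0395]
ee_rot: [0.001, 0.613, 0.79, -0.004]
contact_force: [-4.6, -11.9, 12.7]
width: 0.0132
gripper_force: 61.5
```

```bash
python3 fp.py
```

```text
t 15.4 base-frame from corner mm [-45.7 -71.3  27.5] F base [ -7.4 -10.4  12.7] M [-1.41  1.06 -0.1 ] yaw 14.44 tilt [-0.2  -0.38] g 61.5
ex,ey in tool [-0.    1.   -0.01] [ 1.    0.   -0.01]
```

Call:
apply_moves(xyz=[[0.002,0.004,0],[0.002,0.004,-0.0005],[0.002,0.004,0],[0,0,0]], rot=[[0,0,0],[0,0,0],[0,0,0],[0,0,0]], hand=[-1,-1,-1,-1])

```text
clock: 15.9
position: [0.5576, 0.2095, 0.0395]
ee_rot: [-0.0, 0.612, 0.791, -0.008]
contact_force: [-11.3, -18.7, 17.0]
width: 0.013
gripper_force: 62.1
```

```bash
python3 fp.py
```

```text
t 15.9 base-frame from corner mm [-45.8 -71.3  27.5] F base [-15.6 -15.4  17. ] M [-2.24  2.04 -0.19] yaw 14.49 tilt [-0.57 -0.66] g 62.1
ex,ey in tool [-0.    1.   -0.01] [ 1.    0.   -0.01]
```

Call:
apply_moves(xyz=[[0.001,0.001,0],[0,0,0],[0,0,0],[0,0,0],[0,0,0]], rot=[[0,0,0],[0,0,0],[0,0,0],[0,0,0],[0,0,0]], hand=[-1,-1,-1,-1,-1])

```text
clock: 16.52
position: [0.5576, 0.2095, 0.0395]
ee_rot: [-0.0, 0.612, 0.791, -0.008]
contact_force: [-11.3, -19.8, 17.5]
width: 0.0126
gripper_force: 62.1
```

```bash
python3 fp.py
```

```text
t 16.52 base-frame from corner mm [-45.8 -71.3  27.5] F base [-15.8 -16.4  17.5] M [-2.27  2.12 -0.19] yaw 14.5 tilt [-0.59 -0.69] g 62.1
ex,ey in tool [-0.    1.   -0.01] [ 1.    0.   -0.01]
```

Call:
apply_moves(xyz=[[-0.003,-0.004,0],[-0.003,-0.004,0],[-0.003,-0.004,0],[0,0,0],[0,0,0]], rot=[[0,0,0],[0,0,0],[0,0,0],[0,0,0],[0,0,0]], hand=[-1,-1,-1,-1,-1])

```text
clock: 17.15
position: [0.5577, 0.2095, 0.0395]
ee_rot: [0.0, 0.613, 0.79, -0.004]
contact_force: [-6.7, -9.8, 10.2]
width: 0.013
gripper_force: 61.4
```

```bash
python3 fp.py
```

```text
t 17.15 base-frame from corner mm [-45.7 -71.3  27.5] F base [-8.9 -7.8 10.2] M [-1.21  1.11 -0.14] yaw 14.42 tilt [-0.24 -0.32] g 61.4
ex,ey in tool [-0.    1.   -0.01] [ 1.  0. -0.]
```

Call:
apply_moves(xyz=[[-0.002,-0.003,0],[-0.002,-0.003,0],[-0.001,-0.003,0],[0,0,0],[0,0,0]], rot=[[0,0,0],[0,0,0],[0,0,0],[0,0,0],[0,0,0]], hand=[-1,-1,-1,-1,-1])

```text
clock: 17.77
position: [0.5577, 0.2095, 0.0395]
ee_rot: [0.001, 0.613, 0.79, -0.001]
contact_force: [-2.2, -4.7, 5.9]
width: 0.0129
gripper_force: 60.9
```

```bash
python3 fp.py
```

```text
t 17.77 base-frame from corner mm [-45.7 -71.3  27.5] F base [-3.2 -4.   5.9] M [-0.58  0.44 -0.13] yaw 14.37 tilt [ 0.02 -0.1 ] g 60.9
ex,ey in tool [-0.  1. -0.] [ 1.  0. -0.]
```

Call:
apply_moves(xyz=[[0,0,0],[0,0,0],[0,0,0],[0,0,0]], rot=[[0,0,0],[0,0,0],[0,0,0],[0,0,0]], hand=[-0.6,-0.4,-0.2,-0.2])

```text
clock: 18.27
position: [0.5575, 0.2107, 0.0387]
ee_rot: [-0.0, 0.613, 0.79, 0.0]
contact_force: [0.1, -0.3, 0.5]
width: 0.0344
gripper_force: 0.0
```

```bash
python3 fp.py
```

```text
t 18.27 base-frame from corner mm [-45.6 -70.1  26.7] F base [ 0.  -0.3  0.5] M [ 0.   -0.02  0.07] yaw 14.36 tilt [-0.    0.01] g 0.0
ex,ey in tool [-0.  1.  0.] [1. 0. 0.]
```

Call:
apply_moves(xyz=[[0,0,-0.03],[0,0,-0.06],[0,0,-0.1],[0,0,-0.14],[0,0,-0.14],[0,0,-0.14],[0,0,0],[0,0,0]], rot=[[0,0,0],[0,0,0],[0,0,0],[0,0,0],[0,0,0],[0,0,0],[0,0,0],[0,0,0]], hand=[-0.2,-0.2,-0.2,-0.2,0,0,0,0])

```text
clock: 19.27
position: [0.5569, 0.2103, 0.2217]
ee_rot: [-0.0, 0.613, 0.79, -0.0]
contact_force: [-1.1, -0.3, -1.3]
width: 0.0423
gripper_force: 0.0
```

```bash
python3 - <<'E'
from h import *
import pickle
im=shot("wrist"); pickle.dump(im,open("w6.pkl","wb"))
c=np.array([.5844,.2899]); t=np.radians(14.3); ex=np.array([np.cos(t),np.sin(t)]); ey=np.array([-ex[1],ex[0]])
u,v=map(int,proj(im,[*(c-45*ex/1e3-60*ey/1e3),.02])); print(u,v)
a=max(v-120,0); cv2.imwrite("pics/fin.png",cv2.resize(im["pixels"][a:a+220,u-130:u+130],(709,600),interpolation=2)[:,:,::-1]); print(u-130,a)
E
```

```text
322 160
192 40
```

View pics/fin.png

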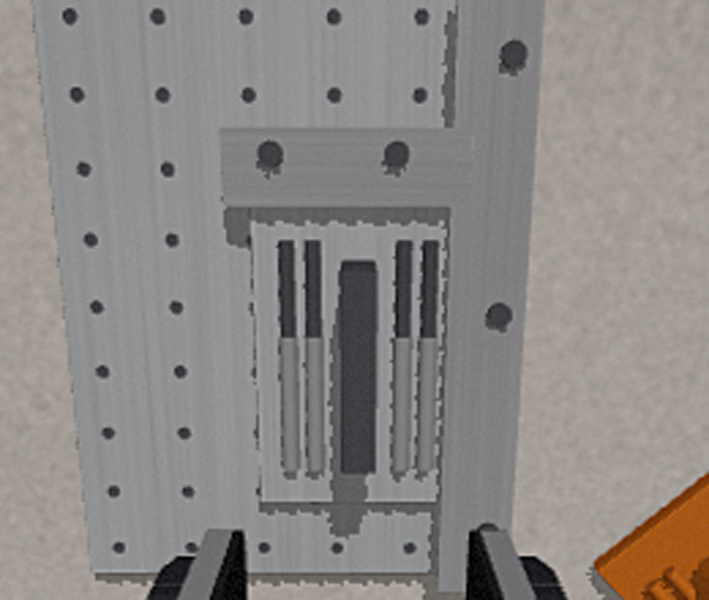

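The pallet sits under both lips with its edges parallel to fence and stop. Its free corner is at crop (260,502), and its left edge runs up to (250,225). Numeric check of that corner and the squareness:

```bash
python3 - <<'E'
from h import *
import pickle
im=pickle.load(open("w6.pkl","rb")); k=260/709
c=np.array([.5844,.2899]); t=np.radians(14.3); E=np.array([[np.cos(t),np.sin(t)],[-np.sin(t),np.cos(t)]])
f=lambda x,y,z: (E@(onplane(im,192+x*k-.3,40+y*k-.3,z)[:2]-c)*1e3).round(1)
print("BL",f(260,502,.022),"L up",f(250,225,.022),"B right",f(437,502,.022),"bar ctr",f(357.5,366,.064))
print("stop lip",f(225,207,.029),f(440,207,.029),"fence lip",f(451,215,.029),f(438,500,.029))
E
```

```text
BL [ -89.8 -139.7] L up [-89.7 -15.9] B right [  -8.5 -139.6] bar ctr [-45.2 -65.9]
stop lip [-98.6  -8.4] [-11.9  -8.3] fence lip [ -7.4 -11.5] [  -8.9 -135.7]
```

```bash
python3 -c "
from rig import job; print(job.sign_off())"
```

```text
the job is handed in; nothing more can be done
None
```

The pallet is seated in the corner under both lips: its free corner measured within 0.3 mm of the seated position, with both outer edges square. I pressed with about 16 N at the wrist toward each of the fence and the stop, roughly 11–16 N on each after friction, then released, lifted the gripper clear and handed the job in at about 19 s.

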